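# Find the instrument case that rattles and hold it out over the hand-over mat

### The arm

A 6-joint arm with a two-finger parallel gripper is mounted at the origin on a cart in front of the work surface, level with it; the furniture and walls round the work are solid. World frame = base frame: x ahead of the robot, y to its left, z up, the work surface at z = 0. Lengths are in m, angles in rad, forces in N, time in s.
With the tool pointing down it reaches from about 0.35 to 0.85 m from the base axis. Payload 8.1 kg.
Tool frame: the origin (TCP) lies midway between the tips of the shut fingers; the grasp point (between the pads) lies 19 mm behind it; z points along the fingers, y is the line along which they close (so a half turn about z gives the same grasp; the last joint's range is limited). The gripper opens to 85 mm and grips with 20 to 120 N. Pads are 22 mm wide; open, the fingers measure 114 mm over their backs; the gripper's body (76 mm by 85 mm) begins 54 mm behind the grasp point. The pads swing forward as they close: fully open they stand 13 mm farther back than shut.
Start: joints at [-1.384, 0.13, 1.488, -0, 1.523, -0.085], TCP at [0.161, -0.578, 0.231] pointing down, gripper open.
Joint ranges: [-2.96, 2.96], [-0.89, 2.26], [0.02, 2.5], [-1.34, 4.48], [0, 2.73], [-2.66, 2.66]. Speed limits (rad/s): [2.39, 2.39, 2.79, 3.14, 3.14, 3.14].

### API

Orientations are given as a unit quaternion [x, y, z, w].
In Python, from plant import r, get_image gives the robot as it stands. The module is installed in compiled form; this text tells all that it offers.
- The arm moves only by the tool drive_tool, never from a script. Its argument "increments" is a list that holds one entry, the list of rows, each a list of 5 numbers: the opening, from 0 (shut) to 1 (fully open), then the shift along the tool's x, y, z in cm, then the turn about the tool's z in rad. In form: [[[fingers, tx, ty, tz, roll], ...]]. A call has 1 to 20 rows; each row shifts and turns the commanded pose from where the row before left it, along the tool's axes as they then stand; what a row does not reach is not made up. A row lasts 1/12 s, in which the tool goes at most 41.7 mm and 7.16 degrees, less where a joint would pass 70% of its speed; a pose out of reach is approached as far as the arm can. A call with a gripper value outside its range is refused whole. The fingers move at their own pace and stop on an object; "force" is the grip in N (left out, the last holds). Time passes only in rows, so rows that do not move let the fingers close. It gives the time, the measured TCP pose, the force, the opening and the grip force at its end, in the units of the state.
- r.read_state(): the state, without advancing time (a new reading comes with each control period).
- get_image(name): name is "scene" or "top"; returns a dict with "image" (420x560x3 uint8, red, green, blue), "camera_matrix" (3x3 intrinsics, pixels), "world_from_camera" (4x4, takes a point from camera to world coordinates). Camera axes: x right, y down, z forward; pixel columns grow to the right and rows downward; lengths in m; the calibration is good to about 2 mm. A picture is of the moment at which its call begins. There is no depth.
- r.sign_off(): hands the job in; it is judged then, once.
The state is a dict: "time_s": time; "joints": joint angles; "joint_velocities": joint speeds; "joint_torque": joint torques, N m; "tool_pos": TCP position; "orientation": TCP orientation; "force": force on the tool from outside, world axes, zero at the start; "moment": the same for the moment, N m; "grip_width": finger opening in m; "grasp_force": force on a finger pad.
Only numpy, scipy, OpenCV 4.12 (cv2) and the standard library are available. Lean on these libraries where they do the work, as an engineer would, in place of code of your own. Each camera call takes 0.05 s, during which the arm holds its last target. There are 200 camera calls.

### The job

Swing the arm of the magnifier away to your left, a good 45 degrees past the line that points straight at you, so that it is clear of the mat and the three closed metal instrument cases. One of the cases has a part come loose inside: pick them up one at a time and shake or tip each until you have felt the one that rattles, putting silent ones back down flat on the worktop, and disturb nothing else. Finish while holding the rattling case, after it has been shaken, still and level in the gripper over the middle of the hand-over mat, 10 to 30 cm up; do not put it down.

Things in the scene. Friction and masses are not known exactly. Their poses are not given: they have to be found in the camera images.
- case_1: closed plain metal instrument case, 130 (its x) x 50 (y) x 46 mm (z), rounded edges, dark seam, small latch on the -x end, long side roughly away from the robot; origin: centre of the underside. Sealed. 0.15 to 0.27 kg empty, at random. One of the three, which cannot be seen and changes each time, holds a loose steel slug; the other two are empty
- case_1_floor: the inside floor of case_1 (fixed to it, origin as case_1). In one case a slug, 30 mm across, 30 mm high, 0.14 to 0.21 kg, lies on it, in the middle at first; it slides at about 12 to 18 degrees of tip and stays where it slid when level again
- case_1_walls: the inside walls and lid of case_1 (fixed to it, origin as case_1), touched by the slug only. The slug can slide 44 mm each way along x, 5 mm along y. Felt at the wrist as knocks, or as a moment that differs by 0.12 to 0.18 N m (about the case's y, case level) between slug at one end and at the other
- case_2: closed plain metal instrument case, 130 (its x) x 50 (y) x 46 mm (z), rounded edges, dark seam, small latch on the -x end, long side roughly away from the robot; origin: centre of the underside. Sealed. 0.15 to 0.27 kg empty, at random. One of the three, which cannot be seen and changes each time, holds a loose steel slug; the other two are empty
- case_2_floor: the inside floor of case_2 (fixed to it, origin as case_2). In one case a slug, 30 mm across, 30 mm high, 0.14 to 0.21 kg, lies on it, in the middle at first; it slides at about 12 to 18 degrees of tip and stays where it slid when level again
- case_2_walls: the inside walls and lid of case_2 (fixed to it, origin as case_2), touched by the slug only. The slug can slide 44 mm each way along x, 5 mm along y. Felt at the wrist as knocks, or as a moment that differs by 0.12 to 0.18 N m (about the case's y, case level) between slug at one end and at the other
- case_3: closed plain metal instrument case, 130 (its x) x 50 (y) x 46 mm (z), rounded edges, dark seam, small latch on the -x end, long side roughly away from the robot; origin: centre of the underside. Sealed. 0.15 to 0.27 kg empty, at random. One of the three, which cannot be seen and changes each time, holds a loose steel slug; the other two are empty
- case_3_floor: the inside floor of case_3 (fixed to it, origin as case_3). In one case a slug, 30 mm across, 30 mm high, 0.14 to 0.21 kg, lies on it, in the middle at first; it slides at about 12 to 18 degrees of tip and stays where it slid when level again
- case_3_walls: the inside walls and lid of case_3 (fixed to it, origin as case_3), touched by the slug only. The slug can slide 44 mm each way along x, 5 mm along y. Felt at the wrist as knocks, or as a moment that differs by 0.12 to 0.18 N m (about the case's y, case level) between slug at one end and at the other
- swing (a joint): angle of the magnifier's swing arm about its upright hinge, rad: 0 = the arm points straight towards the robot (-x), positive = swung to the robot's left (+y), negative = to its right, over the cases; stops at +-1.15; it stays where it is left, light friction (about 0.5 N at the grip post)
- magnifier_hinge (a point): point on the upright hinge axis of the magnifier, on top of its post, 166 mm above the worktop; round foot 84 mm across below it
- magnifier_grip (a point): the upright round grip post at the free end of the swing arm, 250 mm from the hinge axis: 15 mm diameter, standing from 177 to 225 mm above the worktop; this point is on its axis at 205 mm height. The white lens ring (112 mm over all, centre 190 mm from the hinge) and arm lie at about 166 mm height, 16 mm thick
- mat: thin plain grey hand-over mat, 100 (x) x 140 (y) x 2 mm, fixed flat on the worktop towards the back; origin: centre of its underside
- oximeter: finger oximeter, 34 x 58 x 30 mm, loose bystander, stands left of the cases; origin: centre of the underside
- stapler: stapler, 135 x 36 x 47 mm, loose bystander right of the cases; origin: centre of the underside
- rubber_stamp: rubber stamp, 24 x 48 x 67 mm, loose bystander standing upright behind the cases; origin: centre of the underside
There are look-alikes about, which are no part of the job. What is shaped like the case_1 but green is not meant.

How it is judged:
On the way, in this order (a step that is already met when the one before it is completed fails the run):
1. the magnifier arm is swung to the left, clear of the cases and mat (joint over 0.6 rad) (value of joint swing above 0.6 rad), for 0.1 s.
2. the case with the loose part has been lifted and shaken or tipped so that its contents strike the inside walls (((height (world z) of case_1 above 0.03 m and contact force between case_1_walls and anything else above 0.12 N) or (height (world z) of case_2 above 0.03 m and contact force between case_2_walls and anything else above 0.12 N) or (height (world z) of case_3 above 0.03 m and contact force between case_3_walls and anything else above 0.12 N))).
At the end, for the whole second after the job is handed in: The case with the loose part is held in the fingers, underside 80 to 320 mm up, centre within 50 mm of the mat centre seen from above, level within 0.25 rad, still; the other two lie flat on the worktop, untouched, at rest; magnifier arm left of 0.55 rad (value of joint swing above 0.55 rad and ((contact force between case_1_floor and anything else above 0.3 N and height (world z) of case_1 between 0.08 and 0.32 m and horizontal distance between case_1 and mat below 0.05 m and angle between case_1's own z axis and vertical below 0.25 rad and linear speed of case_1 below 0.04 m/s and contact force between the fingers and case_1 above 1 N and height (world z) of each of case_2, case_3 below 0.012 m and angle between each of case_2, case_3's own z axis and vertical below 0.12 rad and contact force between the fingers and case_2 below 0.2 N and linear speed of each of case_2, case_3 below 0.03 m/s and contact force between the fingers and case_3 below 0.2 N) or (contact force between case_2_floor and anything else above 0.3 N and height (world z) of case_2 between 0.08 and 0.32 m and horizontal distance between case_2 and mat below 0.05 m and angle between case_2's own z axis and vertical below 0.25 rad and linear speed of case_2 below 0.04 m/s and contact force between the fingers and case_2 above 1 N and height (world z) of each of case_1, case_3 below 0.012 m and angle between each of case_1, case_3's own z axis and vertical below 0.12 rad and contact force between the fingers and case_1 below 0.2 N and linear speed of each of case_1, case_3 below 0.03 m/s and contact force between the fingers and case_3 below 0.2 N) or (contact force between case_3_floor and anything else above 0.3 N and height (world z) of case_3 between 0.08 and 0.32 m and horizontal distance between case_3 and mat below 0.05 m and angle between case_3's own z axis and vertical below 0.25 rad and linear speed of case_3 below 0.04 m/s and contact force between the fingers and case_3 above 1 N and height (world z) of each of case_1, case_2 below 0.012 m and angle between each of case_1, case_2's own z axis and vertical below 0.12 rad and contact force between the fingers and case_1 below 0.2 N and linear speed of each of case_1, case_2 below 0.03 m/s and contact force between the fingers and case_2 below 0.2 N))); the arm keeps its last pose, push and grip.
It fails at once if the oximeter is pushed more than 40 mm from its place or tipped over (distance of oximeter from where it was at the start of the episode above 0.04 m or angle between oximeter's own z axis and vertical above 0.6 rad).
It fails at once if the stapler is pushed more than 40 mm from its place or tipped over (distance of stapler from where it was at the start of the episode above 0.04 m or angle between stapler's own z axis and vertical above 0.6 rad).
It fails at once if the rubber stamp is pushed more than 40 mm from its place or tipped over (distance of rubber_stamp from where it was at the start of the episode above 0.04 m or angle between rubber_stamp's own z axis and vertical above 0.6 rad).
It also fails if it takes over 72 s, if anything falls off the work surface, if the arm or the gripper's body presses on something with over 40 N, if the wrist force passes 120 N, or if a joint passes its speed limit or range.

## Working session

There is one attempt and no reset: what is moved stays moved. The work goes in short steps, Python scripts to look and compute and a tool call to move; the robot and the scene stay as the last step left them, time stands still between calls to the robot, and variables do not carry over. Pictures are saved under pics/ and viewed, at most 10 in all, crops included, and the job is handed in when it is done.

Besides the shell and the picture viewer there is one more tool, called as name([rows], argument=value, ...), one row to a line, values as JSON. drive_tool: Moves the arm, as the interface text tells. Its arguments: {"type":"object","properties":{"increments":{"type":"array"},"force":{"type":"number"}},"required":["increments"]}

```bash
mkdir -p pics; cat > h.py <<'E'
import numpy as np, cv2
from plant import r, get_image
def snap(n,f):
    d=get_image(n); cv2.imwrite(f'pics/{f}.png',d['image'][:,:,::-1]); np.savez(f'pics/{f}.npz',K=d['camera_matrix'],T=d['world_from_camera']); return d
def px(f,u,v,z):
    d=np.load(f'pics/{f}.npz'); K,T=d['K'],d['T']
    a=T[:3,:3]@np.linalg.solve(K,[u,v,1.]); o=T[:3,3]; return (o+a*(z-o[2])/a[2]).round(4)
E
python3 -c "
from h import *
for n in ('scene','top'):
    d=snap(n,n+'0'); print(d['world_from_camera'].round(3))
s=r.read_state()
print(s)"
```

```text
[[-0.625 -0.577  0.526 -0.166]
 [-0.781  0.454 -0.429  0.401]
 [ 0.009 -0.679 -0.734  1.162]
 [ 0.     0.     0.     1.   ]]
[[-0.008 -0.982  0.187  0.369]
 [-1.     0.005 -0.015 -0.197]
 [ 0.013 -0.187 -0.982  1.194]
 [ 0.     0.     0.     1.   ]]
{'time_s': 0.1, 'joints': array([-1.38438954e+00,  1.31073039e-01,  1.48917258e+00, -2.53037382e-06,
        1.52297314e+00, -8.53633445e-02]), 'joint_velocities': array([ 0.00063832, -0.00163218, -0.00099032, -0.00037775,  0.00016405,
        0.00075121]), 'joint_torque': array([ 1.26657105e-03, -5.70952821e+01, -5.01937902e+01, -2.25178997e-04,
        8.10168305e-03,  3.46641934e-05]), 'tool_pos': array([ 0.16101407, -0.5774897 ,  0.23035564]), 'orientation': array([ 9.90781486e-01,  1.35467287e-01, -4.23214127e-05, -8.11951165e-04]), 'force': array([-0.94711113, -0.05357746, -1.13563805]), 'moment': array([-0.04800275, -0.01974491,  0.04342118]), 'grasp_force': 0.0, 'grip_width': 0.08513316765525802}
```

View pics/top0.png

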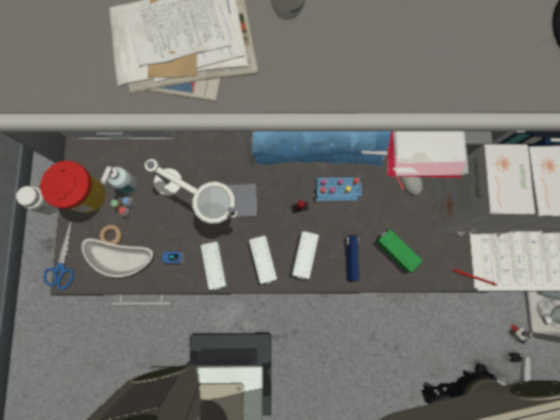

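View pics/scene0.png

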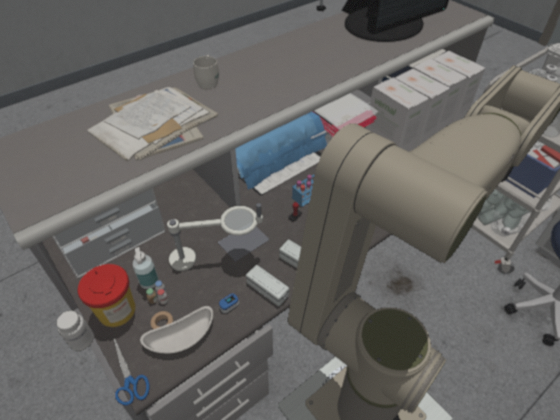

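```bash
python3 -c "
from h import *
i=cv2.imread('pics/top0.png')[145:295,130:380]
cv2.imwrite('pics/crop0.png',cv2.resize(i,None,fx=3.2,fy=3.2,interpolation=cv2.INTER_CUBIC))"
```

```text
(no output)
```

View pics/crop0.png

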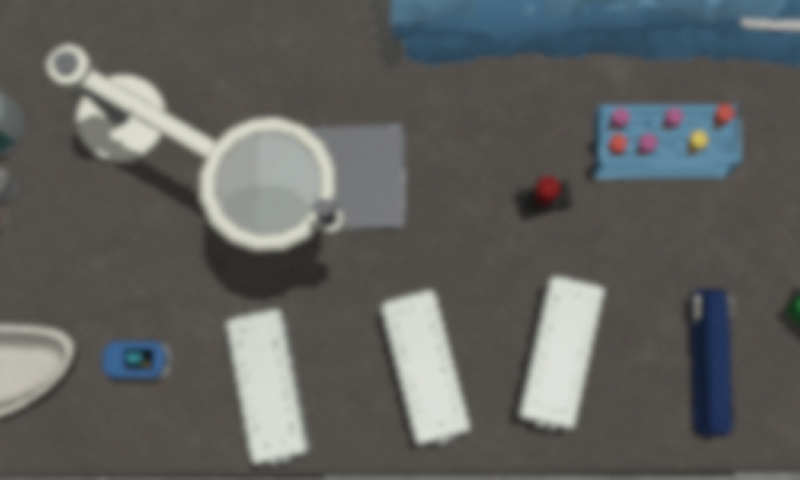

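```bash
python3 -c "
from h import *
P=lambda u,v,z: px('top0',130+u/3.2,145+v/3.2,z)
h=P(67,63,.17);g=P(325,209,.225);l=P(267,184,.17);print('hinge',h,'lens',l,'grip',g)
for a in (l,g): e=a-h; print(np.hypot(e[0],e[1]),np.arctan2(-e[1],-e[0]), np.arctan2(e[1],-e[0]))
print('mat',P(405,125,0),P(405,228,0),P(320,125,0))
for c in ([(227,320),(280,310),(307,455),(255,463)],[(381,304),(434,290),(470,432),(418,446)],[(551,276),(604,290),(573,430),(519,418)]):
    q=np.array([P(u,v,.046) for u,v in c]); a=(q[0]+q[1]-q[2]-q[3])/2; print('case',q.mean(0),np.hypot(*a[:2]),np.arctan2(a[1],a[0]))
print('oxi',P(135,360,.03),P(165,360,.03),'stap',P(712,290,.04),P(712,435,.04),P(692,360,.04),'stamp',P(547,188,.067),P(545,207,0))
print('base bowl',P(72,345,.05))
"
```

```text
hinge [0.6885 0.1276 0.17  ] lens [ 0.5857 -0.0393  0.17  ] grip [ 0.5543 -0.0925  0.225 ]
0.19601900418071713 1.0187402881734178 -1.0187402881734178
0.2577860547042838 1.0232583252499634 -1.0232583252499634
mat [ 0.6785 -0.1434  0.    ] [ 0.5786 -0.1437  0.    ] [ 0.6789 -0.0623  0.    ]
case [ 0.429325 -0.024525  0.046   ] 0.12923407058512093 0.21166079337206745
case [ 0.445025 -0.164375  0.046   ] 0.12955394629265451 0.25237345485302165
case [ 0.45705 -0.28565  0.046  ] 0.12857005872286137 -0.23950805178949353
oxi [0.4544 0.0968 0.03  ] [0.4543 0.0699 0.03  ] stap [ 0.5131 -0.4231  0.04  ] [ 0.384  -0.4177  0.04  ] [ 0.4502 -0.4025  0.04  ] stamp [ 0.6025 -0.2736  0.067 ] [ 0.598  -0.2759  0.    ]
base bowl [0.4666 0.1478 0.05  ]
```

```bash
python3 -c "
from h import *
def tri(a,b):
    A=[];B=[]
    for f,(u,v) in (('top0',a),('scene0',b)):
        d=np.load(f'pics/{f}.npz'); K,T=d['K'],d['T']; w=T[:3,:3]@np.linalg.solve(K,[u,v,1.]); w/=np.linalg.norm(w)
        M=np.eye(3)-np.outer(w,w); A.append(M);B.append(M@T[:3,3])
    return np.linalg.solve(sum(A),sum(B)).round(3)
print('can',tri((67,184),(105,283)),'bottle',tri((112,172),(139,253)),'hinge',tri((151,164.7),(172,225)),'stapler?')
print(px('top0',90,184,.13), px('top0',67,207,.13), px('top0',131,183,.1))
"
```

```text
can [0.645 0.359 0.139] bottle [0.679 0.242 0.139] hinge [0.688 0.127 0.17 ] stapler?
[0.6471 0.3018 0.13  ] [0.5838 0.358  0.13  ] [0.6573 0.2024 0.1   ]
```

drive_tool([
  [[1,0,0,-2.5,0.0907],[1,0,0,-2.5,0.0907],[1,0,0,-2.5,0.0907],[1,2.45,-3.07,0,0],[1,2.45,-3.07,0,0],[1,2.45,-3.07,0,0],[1,2.45,-3.07,0,0],[1,2.45,-3.07,0,0],[1,2.45,-3.07,0,0],[1,2.45,-3.07,0,0],[1,2.45,-3.07,0,0],[1,2.45,-3.07,0,0],[1,2.45,-3.07,0,0],[1,2.45,-3.07,0,0],[1,2.45,-3.07,0,0],[1,2.45,-3.07,0,0],[1,2.45,-3.07,0,0],[1,2.45,-3.07,0,0],[1,2.45,-3.07,0,0]],
], force=25)

```text
time_s: 1.68
tool_pos: [0.5539, -0.085, 0.3059]
orientation: [1.0, -0.0, -0.0, -0.0]
force: [0.4, -0.7, -0.3]
grip_width: 0.0855
grasp_force: 0.0
```

drive_tool([
  [[1,0,0,3.5,0],[1,0,0,3.5,0],[1,0,0,2.5,0],[1,0,0,1.5,0],[1,0,0,0.8,0],[0,0,0,0,0],[0,0,0,0,0],[0,0,0,0,0],[0,0,0,0,0],[0,0,0,0,0],[0,0,0,0,0],[0,0,0,0,0],[0,0,0,0,0]],
])

```text
time_s: 2.77
tool_pos: [0.5531, -0.0894, 0.1899]
orientation: [1.0, -0.001, 0.0, 0.002]
force: [-6.6, -10.7, 5.8]
grip_width: 0.0141
grasp_force: 27.3
```

```bash
python3 -c "
from h import *
s0=r.read_state();print(s0['tool_pos'],s0['force'],s0['moment'])
H=np.array([.6835,.122]); s=np.linspace(-1.02,.9,33)
p=H+.25*np.c_[-np.cos(s),np.sin(s)]; p[0]=[.5539,-.085]
d=np.diff(p,axis=0)*100
print([[0,round(a,1),round(-b,1),0,0] for a,b in d]); print(p[-1])
"
```

```text
[ 0.55314794 -0.0894125   0.18989684] [ -6.59933994 -10.70185459   5.75292772] [-1.4108384   0.89939303 -0.10093365]
[[0, np.float64(-1.4), np.float64(-0.2), 0, 0], [0, np.float64(-1.2), np.float64(-0.9), 0, 0], [0, np.float64(-1.1), np.float64(-1.0), 0, 0], [0, np.float64(-1.1), np.float64(-1.0), 0, 0], [0, np.float64(-1.0), np.float64(-1.1), 0, 0], [0, np.float64(-1.0), np.float64(-1.2), 0, 0], [0, np.float64(-0.9), np.float64(-1.2), 0, 0], [0, np.float64(-0.8), np.float64(-1.3), 0, 0], [0, np.float64(-0.7), np.float64(-1.3), 0, 0], [0, np.float64(-0.7), np.float64(-1.4), 0, 0], [0, np.float64(-0.6), np.float64(-1.4), 0, 0], [0, np.float64(-0.5), np.float64(-1.4), 0, 0], [0, np.float64(-0.4), np.float64(-1.4), 0, 0], [0, np.float64(-0.3), np.float64(-1.5), 0, 0], [0, np.float64(-0.2), np.float64(-1.5), 0, 0], [0, np.float64(-0.1), np.float64(-1.5), 0, 0], [0, np.float64(-0.0), np.float64(-1.5), 0, 0], [0, np.float64(0.0), np.float64(-1.5), 0, 0], [0, np.float64(0.1), np.float64(-1.5), 0, 0], [0, np.float64(0.2), np.float64(-1.5), 0, 0], [0, np.float64(0.3), np.float64(-1.5), 0, 0], [0, np.float64(0.4), np.float64(-1.4), 0, 0], [0, np.float64(0.5), np.float64(-1.4), 0, 0], [0, np.float64(0.6), np.float64(-1.4), 0, 0], [0, np.float64(0.7), np.float64(-1.4), 0, 0], [0, np.float64(0.7), np.float64(-1.3), 0, 0], [0, np.float64(0.8), np.float64(-1.3), 0, 0], [0, np.float64(0.9), np.float64(-1.2), 0, 0], [0, np.float64(1.0), np.float64(-1.2), 0, 0], [0, np.float64(1.0), np.float64(-1.1), 0, 0], [0, np.float64(1.1), np.float64(-1.0), 0, 0], [0, np.float64(1.1), np.float64(-1.0), 0, 0]]
[0.52809751 0.31783173]
```

drive_tool([
  [[0,-1.4,-0.2,0,0],[0,-1.2,-0.9,0,0],[0,-1.1,-1.0,0,0],[0,-1.1,-1.0,0,0],[0,-1.0,-1.1,0,0],[0,-1.0,-1.2,0,0],[0,-0.9,-1.2,0,0],[0,-0.8,-1.3,0,0],[0,-0.7,-1.3,0,0],[0,-0.7,-1.4,0,0],[0,-0.6,-1.4,0,0],[0,-0.5,-1.4,0,0],[0,-0.4,-1.4,0,0],[0,-0.3,-1.5,0,0],[0,-0.2,-1.5,0,0],[0,-0.1,-1.5,0,0]],
])

```text
time_s: 4.1
tool_pos: [0.433, 0.1066, 0.1896]
orientation: [1.0, -0.0, 0.0, 0.0]
force: [-4.6, -1.9, 3.9]
grip_width: 0.0139
grasp_force: 27.6
```

drive_tool([
  [[0,-0.2,-1.5,0,0],[0,0,-1.5,0,0],[0,0.1,-1.5,0,0],[0,0.2,-1.5,0,0],[0,0.3,-1.5,0,0],[0,0.4,-1.4,0,0],[0,0.5,-1.4,0,0],[0,0.6,-1.4,0,0],[0,0.7,-1.4,0,0],[0,0.7,-1.3,0,0],[0,0.8,-1.3,0,0],[0,0.9,-1.2,0,0],[0,1.0,-1.2,0,0],[0,1.0,-1.1,0,0],[0,1.1,-1.0,0,0],[0,0.5,-0.5,0,0],[0,0,0,0,0],[0,0,0,0,0]],
])

```text
time_s: 5.6
tool_pos: [0.5199, 0.3137, 0.1894]
orientation: [1.0, 0.0, 0.001, -0.001]
force: [-0.7, 1.5, 5.7]
grip_width: 0.0141
grasp_force: 27.9
```

drive_tool([
  [[0.6,0,0,0,0],[0.6,0,0,0,0],[0.8,0,0,0,0],[1,0,0,0,0],[1,0,0,-2,0],[1,0,0,-3.5,0],[1,0,0,-4,0],[1,-1,3.8,0,0],[1,-1,3.8,0,0],[1,-1,3.8,0,0],[1,-1,3.8,0,0],[1,-1,3.8,0,0],[1,-1,3.8,0,0],[1,-1,3.8,0,-0.05],[1,-1,3.8,0,-0.05],[1,-1,3.4,0,-0.11]],
])

```text
time_s: 6.93
tool_pos: [0.4338, -0.0267, 0.2834]
orientation: [0.995, 0.103, 0.0, 0.0]
force: [0.2, -0.0, -0.1]
grip_width: 0.0855
grasp_force: 0.0
```

```bash
python3 -c "
from h import *
print(r.read_state()['tool_pos'],r.read_state()['orientation'],r.read_state()['force'],r.read_state()['moment'])
snap('top','top1'); snap('scene','scene1')
i=cv2.imread('pics/top1.png')[145:300,100:360]
cv2.imwrite('pics/crop1.png',cv2.resize(i,None,fx=3,fy=3,interpolation=cv2.INTER_CUBIC))"
```

```text
[ 0.43378312 -0.02673626  0.28337119] [9.94682174e-01 1.02991455e-01 2.08075506e-04 2.99766428e-04] [ 0.16733564 -0.03251671 -0.09014936] [-0.06352923 -0.09368145 -0.00354955]
```

View pics/crop1.png

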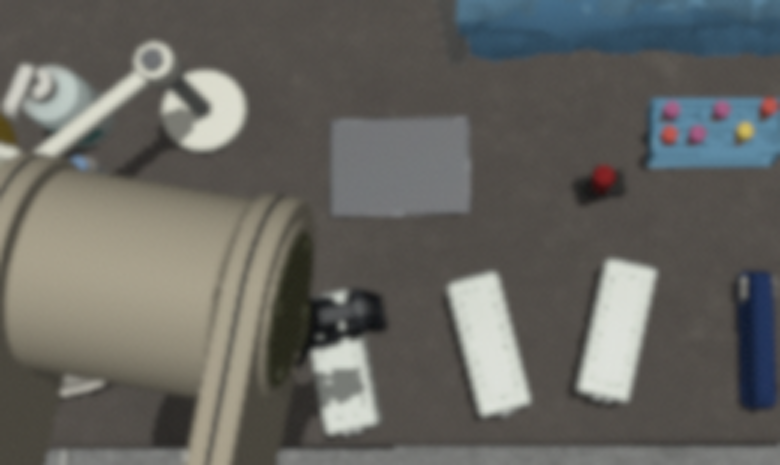

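drive_tool([
  [[1,-0.4,-0.3,3.8,0],[1,0,0,3.8,0],[1,0,0,3.8,0],[1,0,0,3.8,0],[1,0,0,3.8,0],[1,0,0,3.8,0],[1,0,0,2.5,0],[1,0,0,1.3,0],[1,0,0,0.7,0],[1,0,0,0,0],[0,0,0,0,0],[0,0,0,0,0],[0,0,0,0,0],[0,0,0,0,0],[0,0,0,0,0],[0,0,0,0,0]],
], force=60)

```text
time_s: 8.37
tool_pos: [0.4321, -0.0227, 0.0121]
orientation: [0.995, 0.102, 0.002, 0.0]
force: [-1.2, 1.0, 6.3]
grip_width: 0.049
grasp_force: 63.8
```

```bash
cat >> h.py <<'E'
def st():
    s=r.read_state(); R=cv2.Rodrigues(np.zeros(3))[0]
    from scipy.spatial.transform import Rotation as Q
    R=Q.from_quat(s['orientation']).as_matrix()
    print(s['time_s'],'p',s['tool_pos'].round(4),'phi',np.arctan2(R[1,0],R[0,0]).round(4),'F',s['force'].round(2),'Mtool',(R.T@s['moment']).round(3),'w',round(s['grip_width'],4),round(s['grasp_force'],1))
E
python3 -c "
from h import *
st();print(px('top1',233.7,200.3,0))"
```

```text
8.3667 p [ 0.4321 -0.0227  0.0121] phi 0.205 F [-1.23  1.02  6.3 ] Mtool [ 0.166 -0.096  0.011] w 0.049 63.8
[ 0.6281 -0.0743  0.    ]
```

drive_tool([
  [[0,0,0,-1,0],[0,0,0,-2.5,0],[0,0,0,-3.5,0],[0,0,0,-3.5,0],[0,0,0,-2.5,0],[0,0,0,-1,0],[0,0,0,0,0],[0,0,0,0,0],[0,0,0,0,0],[0,0,0,0,0],[0,0,0,0,0]],
])

```text
time_s: 9.28
tool_pos: [0.4291, -0.0223, 0.1482]
orientation: [0.995, 0.102, -0.002, -0.001]
force: [-0.0, -1.1, -3.2]
grip_width: 0.0495
grasp_force: 63.5
```

```bash
python3 -c "
from h import *
st()"
```

```text
9.2833 p [ 0.4291 -0.0223  0.1482] phi 0.2051 F [-0.04 -1.14 -3.19] Mtool [ 0.043  0.    -0.03 ] w 0.0495 63.5
```

drive_tool([
  [[0,4,0,0,0],[0,4,0,0,0],[0,4,0,0,0],[0,0,0,0,0],[0,0,0,0,0],[0,0,0,0,0],[0,0,0,0,0],[0,0,0,0,0],[0,0,0,0,0]],
])

```text
time_s: 10.03
tool_pos: [0.5475, 0.0016, 0.1511]
orientation: [0.995, 0.102, 0.001, 0.0]
force: [-0.9, -0.6, -2.5]
grip_width: 0.0491
grasp_force: 63.2
```

```bash
python3 -c "
from h import *
st()"
```

```text
10.0333 p [0.5475 0.0016 0.1511] phi 0.2047 F [-0.95 -0.6  -2.54] Mtool [ 0.018 -0.012  0.002] w 0.0491 63.2
```

drive_tool([
  [[0,-4,0,0,0],[0,-4,0,0,0],[0,-4,0,0,0],[0,0,0,0,0],[0,0,0,0,0],[0,0,0,0,0],[0,0,0,0,0],[0,0,0,0,0],[0,0,0,0,0]],
])

```text
time_s: 10.78
tool_pos: [0.4313, -0.0225, 0.1507]
orientation: [0.995, 0.103, 0.0, 0.0]
force: [-0.6, 0.2, -3.1]
grip_width: 0.0488
grasp_force: 63.2
```

```bash
python3 -c "
from h import *
st()"
```

```text
10.7833 p [ 0.4313 -0.0225  0.1507] phi 0.2054 F [-0.55  0.16 -3.15] Mtool [ 0.016 -0.087 -0.039] w 0.0488 63.2
```

```bash
cat >> h.py <<'E'
def avg(n=8):
    from scipy.spatial.transform import Rotation as Q
    F=[];M=[]
    for i in range(n):
        get_image('top'); s=r.read_state(); F.append(s['force']); M.append(Q.from_quat(s['orientation']).inv().apply(s['moment']))
    print(s['time_s'],s['tool_pos'].round(4),'F',np.mean(F,0).round(2),np.std(F,0).round(2),'M',np.mean(M,0).round(3),np.std(M,0).round(3))
E
python3 -c "
from h import *
avg()"
```

```text
11.1833 [ 0.4304 -0.0225  0.1502] F [-0.14 -0.02 -3.83] [0.33 0.26 0.48] M [ 0.007 -0.015 -0.01 ] [0.025 0.017 0.027]
```

drive_tool([
  [[0,4.1,0,0,0],[0,4.1,0,0,0],[0,4.1,0,0,0],[0,0,0,0,0],[0,0,0,0,0],[0,0,0,0,0]],
])

```text
time_s: 11.68
tool_pos: [0.5504, 0.0026, 0.1494]
orientation: [0.995, 0.103, -0.001, -0.0]
force: [-0.5, 0.3, -3.2]
grip_width: 0.0492
grasp_force: 63.1
```

```bash
python3 -c "
from h import *
avg()"
```

```text
12.0833 [0.5507 0.0023 0.151 ] F [-0.12  0.05 -3.49] [0.47 0.58 0.51] M [ 0.015 -0.042  0.014] [0.024 0.023 0.033]
```

drive_tool([
  [[0,-4.1,0,0,0],[0,-4.1,0,0,0],[0,-4.1,0,0,0],[0,0,0,0,0],[0,0,0,0,0],[0,0,0,0,0]],
])

```text
time_s: 12.58
tool_pos: [0.4309, -0.0228, 0.1512]
orientation: [0.995, 0.102, 0.001, 0.0]
force: [0.3, 0.3, -3.2]
grip_width: 0.0493
grasp_force: 64.2
```

```bash
python3 -c "
from h import *
avg()"
```

```text
12.9833 [ 0.4308 -0.0225  0.1502] F [-0.02  0.2  -3.68] [0.46 0.3  0.37] M [ 0.008 -0.031 -0.005] [0.018 0.024 0.026]
```

drive_tool([
  [[0,4.1,0,0,0],[0,4.1,0,0,0],[0,-4.1,0,0,0],[0,-4.1,0,0,0],[0,4.1,0,0,0],[0,4.1,0,0,0],[0,-4.1,0,0,0],[0,-4.1,0,0,0],[0,4.1,0,0,0],[0,4.1,0,0,0],[0,4.1,0,0,0],[0,-1,0,0,0],[0,0,0,0,0],[0,0,0,0,0],[0,0,0,0,0]],
])

```text
time_s: 14.23
tool_pos: [0.5409, 0.0004, 0.1506]
orientation: [0.995, 0.102, 0.0, 0.0]
force: [-0.1, 0.1, -3.1]
grip_width: 0.049
grasp_force: 67.3
```

```bash
python3 -c "
from h import *
avg(10)"
```

```text
14.7333 [5.410e-01 4.000e-04 1.505e-01] F [-0.04  0.16 -3.6 ] [0.46 0.49 0.48] M [-0.003 -0.042  0.014] [0.017 0.02  0.029]
```

drive_tool([
  [[0,-4.1,0,0,0],[0,-4.1,0,0,0],[0,4.1,0,0,0],[0,4.1,0,0,0],[0,-4.1,0,0,0],[0,-4.1,0,0,0],[0,4.1,0,0,0],[0,4.1,0,0,0],[0,-4.1,0,0,0],[0,-4.1,0,0,0],[0,-4.1,0,0,0],[0,1,0,0,0],[0,0,0,0,0],[0,0,0,0,0],[0,0,0,0,0]],
])

```text
time_s: 15.98
tool_pos: [0.432, -0.0227, 0.1516]
orientation: [0.995, 0.102, 0.001, 0.0]
force: [0.3, -0.2, -4.0]
grip_width: 0.049
grasp_force: 67.5
```

```bash
python3 -c "
from h import *
avg(10)"
```

```text
16.4833 [ 0.4305 -0.0225  0.1502] F [-0.09 -0.09 -3.77] [0.35 0.53 0.46] M [-0.002 -0.028  0.006] [0.017 0.033 0.043]
```

drive_tool([
  [[0,0,0,3,0],[0,0,0,4,0],[0,0,0,3.5,0],[0,0,0,2,0],[0,0,0,1,0],[0,0,0,0.4,0],[0,0,0,0,0],[1,0,0,0,0],[1,0,0,0,0],[1,0,0,0,0],[1,0,0,0,0],[1,0,0,-2,0],[1,0,0,-4,0],[1,0,0,-4,0],[1,-0.38,3.55,-4,0],[1,-0.38,3.55,0,0],[1,-0.38,3.55,0,0],[1,-0.38,3.55,0,-0.047],[1,0,0,0,0],[1,0,0,0,0]],
])

```text
time_s: 18.15
tool_pos: [0.4437, -0.1585, 0.1427]
orientation: [0.992, 0.124, 0.0, 0.0]
force: [0.4, -0.0, -0.4]
grip_width: 0.0853
grasp_force: 0.0
```

```bash
python3 -c "
from h import *
avg(5);st()
"
```

```text
18.4 [ 0.4436 -0.1557  0.1423] F [-0.02  0.37 -0.26] [0.51 0.44 0.34] M [ 0.008 -0.017  0.006] [0.02  0.007 0.012]
18.4 p [ 0.4436 -0.1557  0.1423] phi 0.2533 F [ 0.98 -0.31 -0.21] Mtool [ 0.019 -0.004  0.009] w 0.0853 0.0
```

drive_tool([
  [[1,-0.1,0.9,3,0],[1,0,0,4,0],[1,0,0,3,0],[1,0,0,2,0],[1,0,0,1.1,0],[1,0,0,0,0],[0,0,0,0,0],[0,0,0,0,0],[0,0,0,0,0],[0,0,0,0,0],[0,0,0,0,0],[0,0,0,-2,0],[0,0,0,-4,0],[0,0,0,-4,0],[0,0,0,-3,0],[0,0,0,-1,0],[0,0,0,0,0],[0,0,0,0,0],[0,0,0,0,0],[0,0,0,0,0]],
])

```text
time_s: 20.07
tool_pos: [0.4435, -0.165, 0.1488]
orientation: [0.992, 0.126, -0.002, -0.001]
force: [-0.3, -0.1, -1.7]
grip_width: 0.0492
grasp_force: 62.9
```

```bash
python3 -c "
from h import *
avg(10);st()
"
```

```text
20.5667 [ 0.4449 -0.1657  0.1513] F [ 0.09  0.07 -2.03] [0.55 0.51 0.57] M [-0.018  0.005  0.013] [0.027 0.028 0.029]
20.5667 p [ 0.4449 -0.1657  0.1513] phi 0.252 F [-0.27  0.11 -1.15] Mtool [ 0.017 -0.014 -0.016] w 0.0492 62.9
```

drive_tool([
  [[0,4.1,0,0,0],[0,4.1,0,0,0],[0,4.1,0,0,0],[0,0,0,0,0],[0,0,0,0,0],[0,0,0,0,0]],
])

```text
time_s: 21.07
tool_pos: [0.5637, -0.1349, 0.1507]
orientation: [0.992, 0.126, -0.001, -0.0]
force: [-0.3, 0.2, -1.9]
grip_width: 0.0492
grasp_force: 62.9
```

```bash
python3 -c "
from h import *
avg(10)"
```

```text
21.5667 [ 0.5639 -0.1352  0.1518] F [-0.19 -0.35 -1.69] [0.4  0.35 0.57] M [0.006 0.005 0.002] [0.033 0.019 0.025]
```

drive_tool([
  [[0,-4.1,0,0,0],[0,-4.1,0,0,0],[0,-4.1,0,0,0],[0,0,0,0,0],[0,0,0,0,0],[0,0,0,0,0]],
])

```text
time_s: 22.07
tool_pos: [0.4453, -0.1661, 0.1521]
orientation: [0.992, 0.125, 0.001, 0.0]
force: [0.4, -0.1, -1.0]
grip_width: 0.0493
grasp_force: 62.8
```

```bash
python3 -c "
from h import *
avg(10);st()"
```

```text
22.5667 [ 0.4452 -0.1656  0.1513] F [ 0.13  0.05 -1.79] [0.57 0.53 0.49] M [-0.003 -0.001  0.013] [0.026 0.026 0.02 ]
22.5667 p [ 0.4452 -0.1656  0.1513] phi 0.2524 F [ 0.08 -0.28 -2.46] Mtool [-0.021  0.012  0.045] w 0.0493 62.8
```

drive_tool([
  [[0,0,0,3,0],[0,0,0,4,0],[0,0,0,3.5,0],[0,0,0,2,0],[0,0,0,1,0],[0,0,0,0.4,0],[0,0,0,0,0],[1,0,0,0,0],[1,0,0,0,0],[1,0,0,0,0],[1,0,0,0,0],[1,0,0,-2,0],[1,0,0,-4,0],[1,0,0,-4,0],[1,0.54,-3.55,0,0],[1,0.54,-3.55,0,0],[1,0.54,-3.55,0,0],[1,0.54,-3.55,0,0.047],[1,0,0,0,0],[1,0,0,0,0]],
])

```text
time_s: 24.23
tool_pos: [0.4305, -0.0213, 0.1127]
orientation: [0.995, 0.104, 0.0, 0.0]
force: [-0.2, 0.1, 0.4]
grip_width: 0.0855
grasp_force: 0.0
```

```bash
python3 -c "
from h import *
st(); snap('top','top2')
i=cv2.imread('pics/top2.png')[145:300,100:360]
cv2.imwrite('pics/crop2.png',cv2.resize(i,None,fx=3,fy=3,interpolation=cv2.INTER_CUBIC))"
```

```text
24.2333 p [ 0.4305 -0.0213  0.1127] phi 0.2089 F [-0.17  0.06  0.36] Mtool [ 0.003  0.025 -0.025] w 0.0855 0.0
```

View pics/crop2.png

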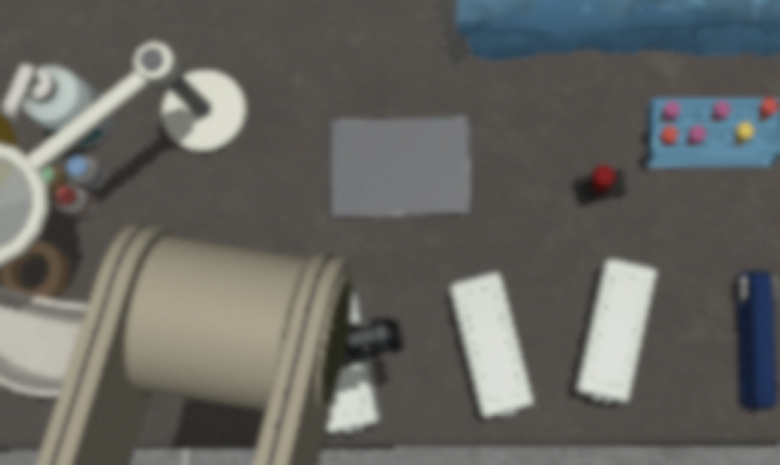

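The mid case (490,345) is back flat. The magnifier ring (10,200) is well to the left and the mat (400,166) is free. The left case is much heavier (0.35 kg against 0.17 kg), so I'll regrip it and shake it asymmetrically.

drive_tool([
  [[1,0,0,3,0],[1,0,0,4,0],[1,0,0,2,0],[1,0,0,1.1,0],[1,0,0,0,0],[0,0,0,0,0],[0,0,0,0,0],[0,0,0,0,0],[0,0,0,0,0],[0,0,0,0,0],[0,0,0,-2,0],[0,0,0,-4,0],[0,0,0,-4,0],[0,0,0,-3,0],[0,0,0,-1,0],[0,0,0,0,0],[0,0,0,0,0]],
], force=70)

```text
time_s: 25.7
tool_pos: [0.4303, -0.0228, 0.1507]
orientation: [0.995, 0.102, 0.0, 0.0]
force: [-0.4, 0.2, -4.3]
grip_width: 0.0492
grasp_force: 74.2
```

drive_tool([
  [[0,0.7,0,0,0],[0,1.4,0,0,0],[0,2.1,0,0,0],[0,2.8,0,0,0],[0,3.5,0,0,0],[0,4.1,0,0,0],[0,4.1,0,0,0],[0,-4.1,0,0,0],[0,-3.5,0,0,0],[0,-2.8,0,0,0],[0,-2.1,0,0,0],[0,-1.4,0,0,0],[0,-0.7,0,0,0],[0,0,0,0,0],[0,0,0,0,0],[0,0,0,0,0]],
])

```text
time_s: 27.03
tool_pos: [0.4712, -0.0143, 0.151]
orientation: [0.995, 0.102, -0.0, -0.0]
force: [-0.2, -0.0, -3.1]
grip_width: 0.0492
grasp_force: 75.8
```

```bash
python3 -c "
from h import *
avg(12);st()"
```

```text
27.6333 [ 0.4706 -0.0145  0.1514] F [ 0.11  0.09 -3.71] [0.51 0.4  0.54] M [ 0.006 -0.074  0.003] [0.028 0.028 0.032]
27.6333 p [ 0.4706 -0.0145  0.1514] phi 0.2051 F [-0.18 -0.18 -3.5 ] Mtool [-0.002 -0.071 -0.026] w 0.0489 75.8
```

drive_tool([
  [[0,0.6,0.4,0,0],[0,1.2,0.8,0,0],[0,1.8,1.2,0,0],[0,2.0,1.3,0,0],[0,2.0,1.3,0,0],[0,2.0,1.3,0,0],[0,1.8,1.2,0,0],[0,1.4,0.8,0,0],[0,0.9,0.5,0,0],[0,0.5,0.3,0,0],[0,0,0,0,0],[0,0,0,0,0],[0,0,0,0,0]],
])

```text
time_s: 28.72
tool_pos: [0.6276, -0.0744, 0.1511]
orientation: [0.995, 0.102, -0.0, -0.0]
force: [0.3, 0.7, -3.3]
grip_width: 0.0489
grasp_force: 75.9
```

```bash
python3 -c "
from h import *
avg(12);st()"
```

```text
29.3167 [ 0.6281 -0.0747  0.1514] F [-0.07 -0.15 -3.84] [0.58 0.47 0.42] M [ 0.011 -0.075 -0.019] [0.033 0.036 0.028]
29.3167 p [ 0.6281 -0.0747  0.1514] phi 0.205 F [ 0.21  0.08 -4.57] Mtool [ 0.027 -0.057 -0.006] w 0.0492 75.9
```

drive_tool([
  [[0,-0.7,0,0,0],[0,-1.4,0,0,0],[0,-2.1,0,0,0],[0,-2.8,0,0,0],[0,-3.5,0,0,0],[0,-4.1,0,0,0],[0,4.1,0,0,0],[0,3.5,0,0,0],[0,2.8,0,0,0],[0,2.1,0,0,0],[0,1.4,0,0,0],[0,0.7,0,0,0],[0,0,0,0,0],[0,0,0,0,0],[0,0,0,0,0]],
])

```text
time_s: 30.57
tool_pos: [0.6272, -0.0749, 0.151]
orientation: [0.995, 0.102, -0.001, -0.0]
force: [0.8, -0.1, -3.5]
grip_width: 0.0489
grasp_force: 77.1
```

```bash
python3 -c "
from h import *
avg(12);st()"
```

```text
31.1667 [ 0.6281 -0.0747  0.1514] F [-0.07 -0.17 -3.76] [0.4  0.51 0.6 ] M [ 0.     0.069 -0.005] [0.029 0.031 0.013]
31.1667 p [ 0.6281 -0.0747  0.1514] phi 0.2051 F [-0.23 -0.01 -3.19] Mtool [-0.034  0.088  0.005] w 0.0491 77.1
```

```bash
python3 -c "
from h import *
snap('top','top3');i=cv2.imread('pics/top3.png')[145:300,100:360]
snap('scene','scene3');j=cv2.imread('pics/scene3.png')[150:350,150:350]
cv2.imwrite('pics/crop3.png',np.hstack([cv2.resize(i,(480,300)),cv2.resize(j,(300,300))]))"
```

View pics/crop3.png

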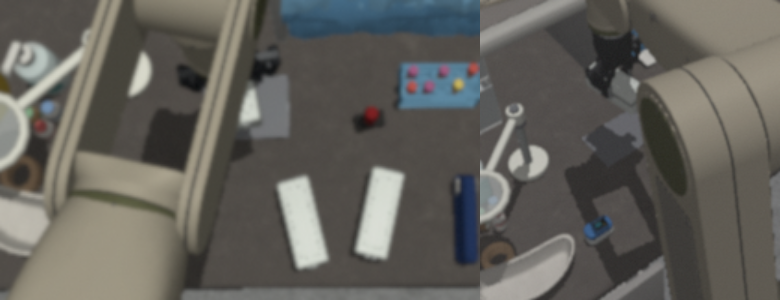

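The case is held over the mat (240,105 in the left panel). The other two lie flat at (302,222) and (380,213), and the bystanders have not moved.

```bash
python3 -c "
from h import *
print(r.sign_off())"
```

```text
the job is handed in; nothing more can be done
None
```

The job is handed in; the sign-off gave no verdict. The magnifier is swung left to about 0.85 rad, and the left case is held still over the mat centre, about 14 cm up. It rattles: its wrist moment shifted by 0.14 N m between ends, and it weighs about 0.35 kg. The middle case was tested silent at about 0.17 kg and put back flat; I did not pick up the right one, since the rattler was already found.

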